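# Push the retaining clip onto the tube shaker's spindle

## Task

The tube shaker's disc needs its retaining clip: pick up the fork tool, set its two prongs behind the clip that lies on the disc, and push the clip sideways into the groove of the spindle until its jaws snap round the shaft and it sits fully home. The disc gives way a little until it meets its stop; push gently, staying under 15 N, and never touch the clip with the gripper itself. Then stand the fork tool upright on its rubber mat again and let go, leaving the clip home and the other things undisturbed.

Things in the scene. Friction and masses are not known exactly. Their poses are not given: they have to be found in the camera images.
- groove (a point): Middle of the groove of the shaker's upright spindle, on its axis, 3.5 mm above the disc. z up, x along the shaker's x. The groove is a round neck 22 mm in diameter, from the disc's top (70 mm above the table) up to 81 mm; above it the spindle's head, 34 mm in diameter, reaches to 90 mm.
- shaker: Tube shaker: fixed white conical base, origin on the table, +x its stroke. On it a level aluminium disc, 200 mm across, top 70 mm above the table, slides freely along +-x (about 1 N), at most 30 mm, to hidden hard stops. It carries the spindle in its centre and, 84 mm from it, clear tubes up to 115 mm above the table, 50 to 100 degrees to either side of +x; the -x half is clear.
- clip_center (a point): Loose steel split clip, 7 mm thick, flat on the disc on the shaker's -x side of the spindle. This point is half-way up, in the centre of its opening: on the spindle's axis when home. +x points out of the open mouth, z up. Rear face of its straight 56 mm wide back bar: 22 mm behind this point; a lug 11 mm wide sticks 7 mm further back.
- clip: The same clip; origin 3.5 mm below its centre. Two sprung jaws, 18 mm apart at the narrowest, 7.5 mm ahead of the centre, flare to tips 21 mm ahead. Spreading them over the neck takes about 5 to 10 N; past the widest the push falls off, but friction can hold the clip short of home, so push on until the bar bears hard on the neck.
- fork_grip (a point): Grip point of the loose fork tool (about 220 g), on the axis of its upright black post, 24 by 24 mm in section, 6 to 72 mm above the tool's underside; this point is 45 mm above the underside. Tool axes: z up the post, +x towards the prongs. It starts standing on the mat.
- fork: The same fork tool; origin on its underside, below the post. Its foot is a steel plate 6 mm thick and 60 mm wide, from 20 mm behind the post's axis to 60 mm ahead; the front 25 mm are two prongs 20 mm wide with a 20 mm gap between them, which takes the clip's lug.
- fork_tip (a point): Point midway between the ends of the fork tool's prongs: 60 mm ahead of the post's axis, 3 mm above the underside. Axes as the tool's.
- fork_foot (a point): Middle of the underside of the fork tool's foot plate, 20 mm ahead of the post's axis. Axes as the tool's.
- mat: Black rubber mat fixed on the table, 150 mm (its x) by 130 mm (its y), 4 mm thick. Origin: centre of its underside.
- rack_a: White tube rack, 75 by 115 by 55 mm, with clear tubes up to 120 mm high; bystander. Origin at the centre of its underside.
- rack_b: A second such white tube rack, with fewer tubes; bystander. Origin at the centre of its underside.
- dropper: White dropper bottle, 34 mm wide, 62 mm high; bystander. Origin at the centre of its underside.
- jar: Small clear jar, 56 mm wide, 60 mm high; bystander. Origin at the centre of its underside.
Not all that is in view belongs to the job. Of the things shaped like the clip, the bare steel one is meant.

How it is judged (in metres and radians):
On the way, in this order (a step that is already met when the one before it is completed fails the run):
1. the fork tool is lifted off its mat while the clip is still off the spindle (height (world z) of fork_grip above 0.075 m and horizontal distance between clip_center and groove above 0.015 m), for 0.1 s.
2. the fork tool pushes on the clip (contact force between fork and clip above 2 N), for 0.05 s.
3. the clip is fully home in the groove (horizontal distance between clip_center and groove below 0.0018 m and z of clip_center in the frame of groove between -0.0015 and 0.0045 m), for 0.2 s.
At the end, for the whole second after the job is handed in: The clip is home in the spindle's groove (its centre within 1.8 mm of the spindle's axis, lying in the groove's height), and the fork tool stands upright on its mat (middle of its foot within 55 mm of the mat's centre, tilt below 0.08 rad), released and at rest (all of step 3 and horizontal distance between fork_foot and mat below 0.055 m and height (world z) of fork_grip between 0.045 and 0.053 m and angle between fork's own z axis and vertical below 0.08 rad and linear speed of each of fork, clip below 0.02 m/s); the robot touches nothing.
It fails at once if the clip is pushed on with more than 15 N (contact force between fork and clip above 15 N).
It fails at once if the fork tool bears on the shaker with more than 15 N (contact force between fork and shaker above 15 N).
It fails at once if the gripper or arm touches the clip (contact force between any of the fingers, the arm and clip above 0.5 N).
It fails at once if a bystander is disturbed (distance of any of rack_a, rack_b, dropper, jar from where it was at the start of the episode above 0.02 m).
It also fails if it takes over 72 s, if anything falls off the work surface, if the arm or the gripper's body presses on something with over 40 N, if the wrist force passes 120 N, or if a joint passes its speed limit or range.

## Robot

A 7-joint arm with a two-finger parallel gripper is mounted at the origin on the work surface. World frame = base frame: x ahead of the robot, y to its left, z up, the work surface at z = 0. Lengths are in mm, angles in rad, forces in N, time in s.
With the tool pointing down it reaches from about 350 to 775 mm from the base axis. Payload 3.1 kg.
Tool frame: the origin (TCP) lies at the very end of the fingers, on their centre line; the grasp point (between the pads) lies 19 mm behind it (robot.grip_depth is the distance from the TCP to the grasp point, in mm); z points along the fingers, y is the direction in which the jaws open and shut (so a half turn about z gives the same grasp; the last joint's range is limited). The gripper opens to 85 mm and grips with 20 to 120 N. Pads are 22 mm wide; open, the fingers measure 114 mm over their backs; the gripper's body (76 mm by 85 mm) begins 54 mm behind the grasp point. The pads swing forward as they close: fully open they stand 13 mm farther back than shut.
Start: joints at [1.179, 0.311, 0.014, 1.512, -0.004, 1.319, -0.027], TCP at [188.523, -516.698, 211.004] pointing down, gripper open.
Joint ranges: [-2.7, 2.7], [-0.3, 1.91], [-1.27, 1.3], [0.12, 2.57], [-1.44, 4.58], [0.2, 2.03], [-3.05, 3.05]. Speed limits (rad/s): [2.79, 2.79, 3.14, 3.14, 3.14, 3.14, 3.14].

## Interface

Orientations are given as a unit quaternion [x, y, z, w].
In Python, from bench import sensors, viewer, robot gives the robot as it stands. The module is installed in compiled form; this text tells all that it offers.
- The arm moves only by the tool move_arm, never from a script. Its argument "series" is a list that holds one entry, the list of rows, each a list of 5 numbers: the shift along the world's x, y, z in m, then the turn about the world's z in degrees, then the closure, from -1 (fully open) to 1 (shut). In form: [[[tx, ty, tz, twist, fingers], ...]]. A call has 1 to 10 rows; each row is the pose to reach, as a shift and turn from the pose measured when the call began; what a row does not reach only later rows make up. A row lasts 1/12 s, in which the tool goes at most 41.7 mm and 7.16 degrees, less where a joint would pass 70% of its speed; a pose out of reach is approached as far as the arm can. A call with a gripper value outside its range is refused whole. The fingers move at their own pace and stop on an object; "grip_force" is the grip in N (left out, the last holds). Time passes only in rows, so rows that repeat a pose let the fingers close. It gives the time, the measured TCP pose, the force and the opening at its end, in the units of the state.
- sensors.state(): the state, without advancing time (a new reading comes with each control period).
- viewer.get_image(name): name is "scene" or "top"; returns a dict with "pixels" (420x560x3 uint8, red, green, blue), "range_z" (420x560 float32, mm along the optical axis (not along the pixel's ray), 0 where there is no reading), "fx", "fy", "cx", "cy" (pixels), "R" (3x3) and "t" (3): a world point X has camera coordinates R X + t. Camera axes: x right, y down, z forward; pixel columns grow to the right and rows downward; lengths in mm; the calibration is good to about 2 mm. A picture is of the moment at which its call begins.
- robot.close_job(): hands the job in, once; it reports no verdict.
The state is a dict: "t": time; "qpos": joint angles; "joint_velocities": joint speeds; "effort": joint torques, N m; "position": TCP position; "tool_rot": TCP orientation; "force": force on the tool from outside, world axes, zero at the start; "wrist_torque": the same for the moment, N m; "width": finger opening in mm.
Only numpy, scipy, OpenCV 4.12 (cv2) and the standard library are available. Lean on these libraries where they do the work, as an engineer would, in place of code of your own. Each camera call takes 0.05 s, during which the arm holds its last target.

## Working session

There is one attempt and no reset: what is moved stays moved. The work goes in short steps, Python scripts to look and compute and a tool call to move; the robot and the scene stay as the last step left them, time stands still between calls to the robot, and variables do not carry over. Pictures are saved under pics/ and viewed, and the job is handed in when it is done.

Besides the shell and the picture viewer there is one more tool, called by a JSON object that holds its "op" and its "data". move_arm: Moves the arm, as the interface text tells. Its arguments: {"type":"object","properties":{"series":{"type":"array"},"grip_force":{"type":"number"}},"required":["series"]}

```bash
mkdir -p pics; cat > h.py <<'E'
import numpy as np, cv2
from bench import sensors, viewer, robot
def grab(n,tag):
    im=viewer.get_image(n)
    cv2.imwrite(f'pics/{tag}.png',im['pixels'][:,:,::-1]); np.savez(f'{tag}.npz',**im); return im
def world(im,u,v,z=None):
    R=np.array(im['R']);t=np.array(im['t'])
    ray=np.array([(u-im['cx'])/im['fx'],(v-im['cy'])/im['fy'],1.])
    if z is None:
        d=float(im['range_z'][int(round(v)),int(round(u))]); return R.T@(ray*d-t)
    o=-R.T@t; r=R.T@ray; return o+r*(z-o[2])/r[2]
def proj(im,X):
    c=im['R']@np.array(X,float)+im['t']; return c[0]/c[2]*im['fx']+im['cx'],c[1]/c[2]*im['fy']+im['cy']
def crop(im,u0,v0,u1,v1,s,name):
    c=im['pixels'][v0:v1,u0:u1,::-1]; cv2.imwrite(f'pics/{name}.png',cv2.resize(c,None,fx=s,fy=s,interpolation=cv2.INTER_CUBIC))
def load(tag): return dict(np.load(f'{tag}.npz'))
E
python3 - <<'E'
from h import *
for n in('scene','top'):
    im=grab(n,n+'0'); print(n,-im['R'].T@im['t'],im['fx'])
print(sensors.state())
E
```

```text
scene [1072.48123767  526.05297752 1066.77244542] 521.2567114585213
top [ 350.58874883  -16.37480084 1027.75474476] 400.89545800764205
{'t': 0.1, 'qpos': array([ 1.17931698,  0.31162845,  0.01399334,  1.51295637, -0.00439537,
        1.31916545, -0.02721538]), 'joint_velocities': array([-0.00042658, -0.001396  ,  0.00126167, -0.00520528,  0.00216093,
       -0.00093224, -0.00037604]), 'effort': array([ 1.48616567e-03, -3.80855548e+01,  1.47116301e-01, -2.31240571e+01,
        1.23704117e-02,  8.17077438e-03,  1.97362766e-05]), 'position': array([ 188.24484756, -516.02498316,  210.01510303]), 'tool_rot': array([ 9.84739816e-01,  1.74029781e-01, -2.30986497e-04, -1.03808876e-03]), 'force': array([-0.42518824,  0.82221073,  0.39389106]), 'wrist_torque': array([0.01828657, 0.0195191 , 0.02048962]), 'width': 85.31357962728868}
```

View pics/scene0.png

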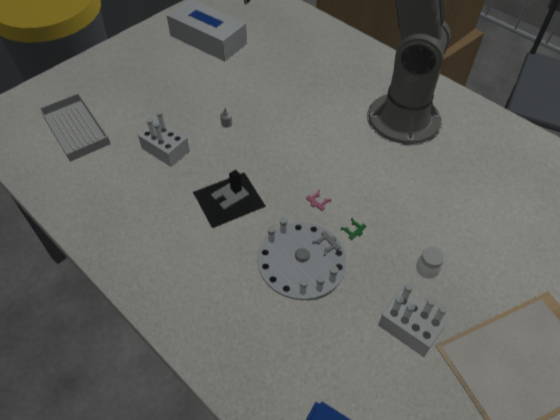

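View pics/top0.png

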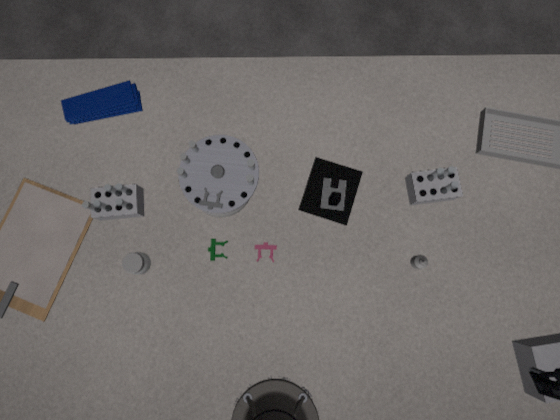

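Clip-shaped candidates in the top view are the bare steel one on the disc (211,199), a green one (217,249) and a pink one (265,250). I choose the steel one. The fork tool stands on the black mat at about (334,195).

```bash
python3 - <<'E'
from h import *
im=load('top0'); crop(im,170,125,270,225,7,'tdisc'); crop(im,290,145,370,235,7,'tmat')
im=load('scene0'); crop(im,250,210,360,300,7,'sdisc'); crop(im,185,160,275,230,8,'smat')
E
```

```text
(no output)
```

View pics/tdisc.png

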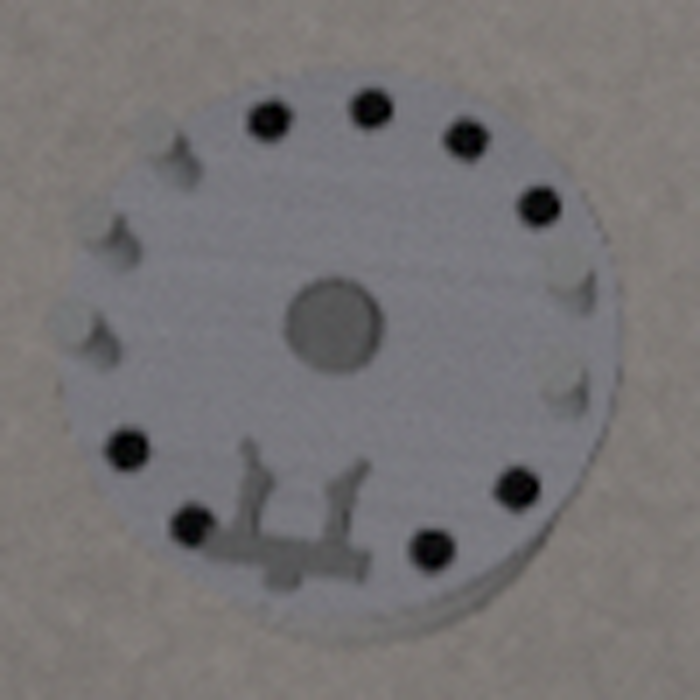

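View pics/tmat.png

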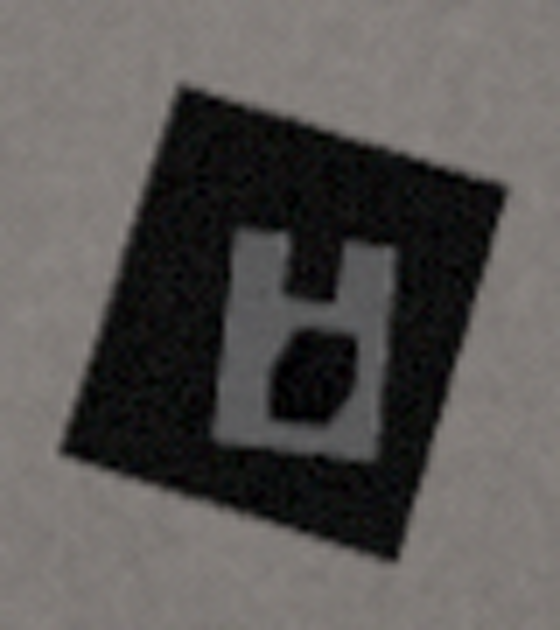

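View pics/sdisc.png

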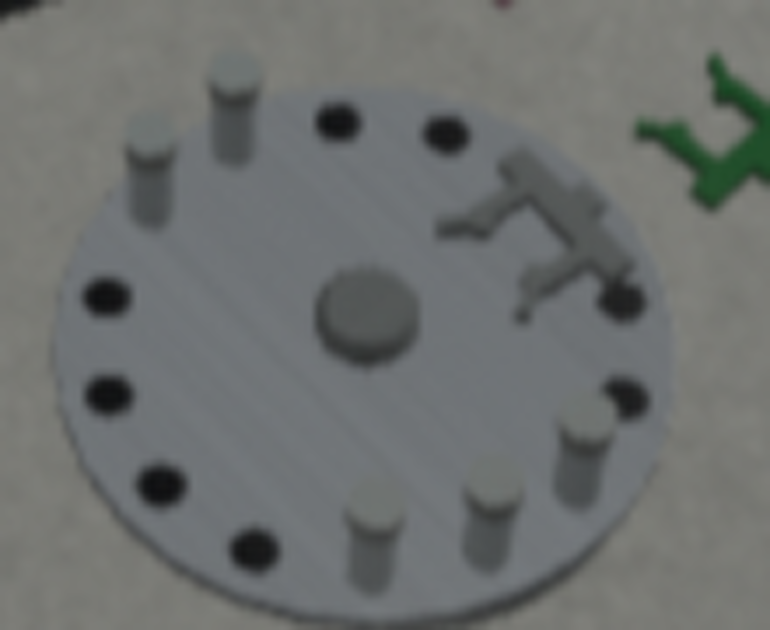

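View pics/smat.png

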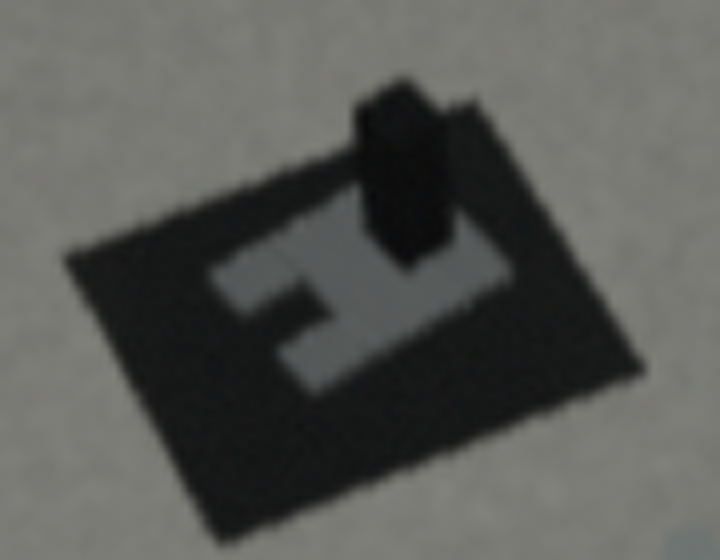

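```bash
python3 - <<'E'
from h import *
T=load('top0');S=load('scene0')
def show(name,im,px,off,s,z):
    P=np.array([world(im,off[0]+(u+.5)/s-.5,off[1]+(v+.5)/s-.5,z) for u,v in px]); print(name,np.round(P[:,:2],1).tolist()); return P
f=lambda a,b:np.degrees(np.arctan2(*(b-a)[:2][::-1]))
show('head T',T,[(334,326)],(170,125),7,90)
show('head S',S,[(367,308)],(250,210),7,90)
show('clip T: barL, barR rear corner, lug, jaw tips L R',T,[(205,555),(365,582),(283,588),(247,440),(367,462)],(170,125),7,77)
show('clip S: bar ends rear(top), jaw tips',S,[(525,150),(635,270),(605,200),(440,230),(522,315)],(250,210),7,77)
P=show('fork T FL FR BR BL',T,[(232,230),(398,247),(380,460),(213,442)],(290,145),7,10)
print(f(P[3],P[0]),f(P[2],P[1]),P.mean(0))
P=show('fork S FR..: tipA out,tipB out,backB',S,[(208,272),(315,397),(515,270)],(185,160),8,10);print(f(P[2],P[1]),(P[0]+P[2])/2)
P=show('mat T',T,[(183,87),(507,186),(397,561),(62,453)],(290,145),7,4); print(P.mean(0),f(P[3],P[0]),f(P[0],P[1]))
P=show('mat S',S,[(65,257),(475,100),(645,372),(222,545)],(185,160),8,4); print(P.mean(0))
# depth disc/heads
for im,n in((T,'T'),(S,'S')):
    v,u=np.mgrid[0:420,0:560]; d=im['range_z']
    X=np.stack([(u-im['cx'])/im['fx']*d,(v-im['cy'])/im['fy']*d,d],-1)
    W=(X-im['t'])@im['R']
    m=(d>0)&(np.hypot(W[...,0]-470,W[...,1]-130)<140)
    for lo,hi in((64,73),(84,95),(73.5,82),(105,125)):
        k=m&(W[...,2]>lo)&(W[...,2]<hi); p=W[k]; print(n,lo,hi,len(p),p.mean(0).round(1) if len(p) else '', p.min(0).round(0),p.max(0).round(0))
    # post top
    k=(d>0)&(np.hypot(W[...,0]-440,W[...,1]+150)<80)&(W[...,2]>60);p=W[k];print('post',len(p),p.mean(0) if len(p) else '')
E
```

```text
head T [[595.3, 136.2]]
head S [[598.2, 142.8]]
clip T: barL, barR rear corner, lug, jaw tips L R [[517.5, 181.0], [507.8, 125.5], [505.9, 153.7], [558.0, 167.7], [550.0, 125.7]]
clip S: bar ends rear(top), jaw tips [[510.8, 133.6], [521.3, 189.6], [507.5, 165.2], [553.6, 134.6], [559.4, 174.7]]
fork T FL FR BR BL [[597.7, -126.4], [590.8, -187.8], [510.8, -178.4], [517.8, -117.5]]
-6.337954644814147 -6.670902275149695 [ 554.28230158 -152.50845668   10.        ]
fork S FR..: tipA out,tipB out,backB [[590.4, -181.2], [600.2, -119.1], [520.5, -110.8]]
-5.941794284107026 [ 555.44565119 -146.01217178   10.        ]
mat T [[654.8, -109.9], [615.5, -230.3], [474.4, -184.3], [514.9, -62.4]]
[ 564.88631693 -146.7144712     4.        ] -18.757635164651482 -108.06413425368595
mat S [[616.1, -223.3], [476.2, -176.6], [517.2, -54.7], [656.2, -101.0]]
[ 566.41442001 -138.88523248    4.        ]
T 64 73 2131 [553.7 135.1  69.7] [496.  41.  64.] [609. 231.  73.]
T 84 95 155 [592.4 131.7  89.3] [564.  50.  84.] [609. 155.  95.]
T 73.5 82 243 [529.9 147.3  76.6] [505.  51.  74.] [596. 218.  82.]
T 105 125 52 [571.1  56.8 113.8] [564.  48. 105.] [580.  64. 117.]
post 0 
S 64 73 2003 [556.3 138.6  69.3] [496.  45.  64.] [610. 234.  73.]
S 84 95 161 [594.7 134.6  88.8] [570.  58.  84.] [610. 158.  95.]
S 73.5 82 251 [535.7 150.   76.3] [505.  58.  74.] [609. 222.  82.]
S 105 125 56 [574.   62.  113.2] [563.  53. 105.] [583.  69. 118.]
post 0
```

```bash
python3 - <<'E'
from h import *
T=load('top0')
c=world(T,170+334.5/7-.43,125+326.5/7-.43,90)
for n,z,L in(('hole',70,[(269,121),(371,109),(466,139),(540,207),(127,450),(191,526),(433,551),(517,489)]),('tube',115,[(158,130),(95,215),(72,325),(572,262),(566,360)])):
    for u,v in L:
        p=world(T,170+(u+.5)/7-.5,125+(v+.5)/7-.5,z)-c; print(n,np.hypot(*p[:2]).round(1),np.degrees(np.arctan2(p[1],p[0])).round(1))
# brush direction
crop(T,175,130,262,218,9,'brush')
im=cv2.cvtColor(T['pixels'],cv2.COLOR_RGB2GRAY)[165:172,0:1]
# tool check
s=sensors.state(); print(proj(T,s['position']))
crop(T,500,320,560,420,6,'grp')
E
```

```text
hole 86.0 19.4
hole 85.7 -5.3
hole 85.1 -29.7
hole 84.2 -54.8
hole 84.5 117.4
hole 83.8 142.0
hole 82.2 -156.4
hole 81.8 -130.8
tube 85.5 42.6
tube 84.9 67.2
tube 84.7 93.7
tube 85.2 -79.6
tube 84.1 -102.7
(np.float64(542.670351062964), np.float64(359.87507271677407))
```

View pics/grp.png

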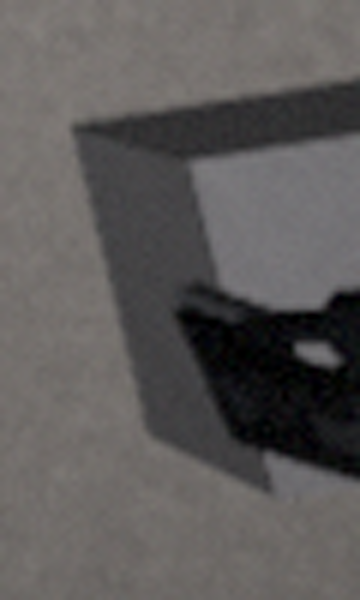

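{"op": "move_arm", "data": {"series": [[[0.03, 0.03, 0.02, 7, -1], [0.058, 0.06, 0.02, 14, -1], [0.086, 0.09, 0.02, 21, -1], [0.114, 0.12, 0.02, 28, -1], [0.142, 0.15, 0.02, 35, -1], [0.17, 0.18, 0.02, 42, -1], [0.198, 0.21, 0.02, 49, -1], [0.226, 0.24, 0.02, 56, -1], [0.254, 0.27, 0.02, 63, -1], [0.28, 0.298, 0.02, 63.7, -1]]]}}

```text
t: 0.93
position: [469.3, -215.6, 229.8]
tool_rot: [0.743, 0.669, -0.001, -0.001]
force: [0.8, -1.4, 0.1]
width: 85.5
```

{"op": "move_arm", "data": {"series": [[[0.02, 0.022, -0.02, 0, -1], [0.045, 0.047, -0.04, 0, -1], [0.066, 0.069, -0.06, 0, -1], [0.066, 0.069, -0.09, 0, -1], [0.066, 0.069, -0.12, 0, -1], [0.066, 0.069, -0.12, 0, -1]]]}}

```text
t: 1.43
position: [529.8, -144.9, 103.0]
tool_rot: [0.742, 0.67, -0.005, -0.007]
force: [-2.2, -0.3, -1.7]
width: 85.3
```

```bash
python3 - <<'E'
from h import *
T=grab('top','top1');S=grab('scene','scene1')
s=sensors.state(); p=s['position'];print(p,proj(T,p),proj(S,p))
crop(T,280,140,380,240,6,'t1'); crop(S,180,110,290,230,6,'s1')
E
```

```text
[ 534.0485258  -146.74976391  108.83681211] (np.float64(336.4582249777456), np.float64(193.88784355504322)) (np.float64(233.10556459715437), np.float64(163.31868169002198))
```

View pics/t1.png

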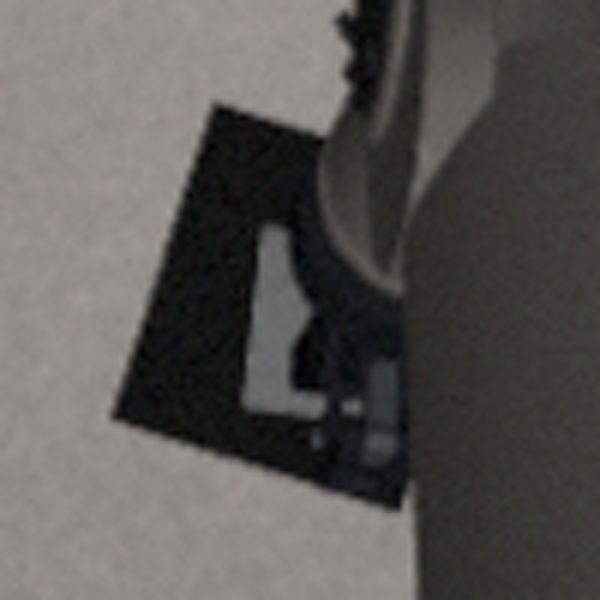

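View pics/s1.png

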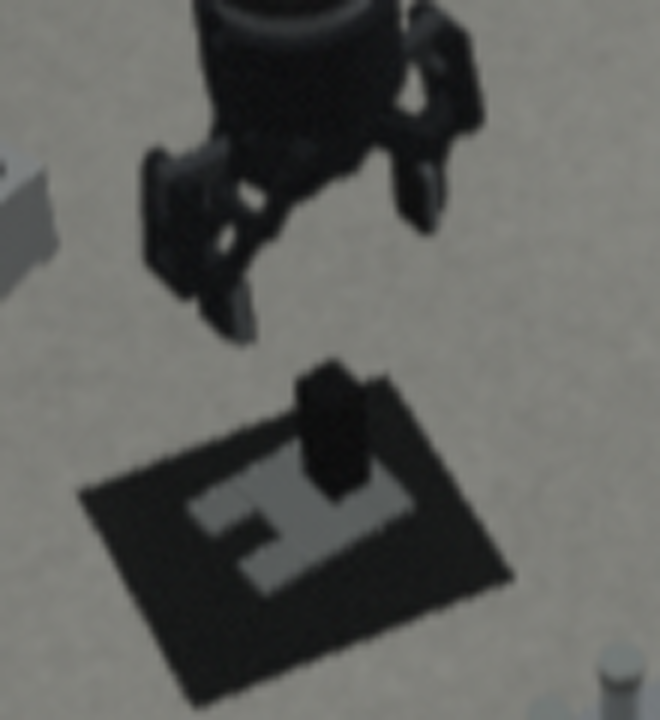

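```bash
python3 - <<'E'
from h import *
S=load('scene1')
p=np.array([534,-146.7,122.]);h=np.radians(-6)
for a in(42.5,50,-42.5,-50,0): print(a,proj(S,p+a*np.array([np.cos(h),np.sin(h),0])))
print(proj(S,p+[10,0,0])-np.array(proj(S,p)),proj(S,p+[0,10,0])-np.array(proj(S,p)),proj(S,p+[0,0,10])-np.array(proj(S,p)))
print([(180+u/6,110+v/6) for u,v in((242,340),(430,230))])
E
```

```text
42.5 (np.float64(218.59916420338567), np.float64(168.11500206398472))
50 (np.float64(216.0587837974725), np.float64(169.62243081042584))
-42.5 (np.float64(246.59375987841398), np.float64(151.50337249570984))
-50 (np.float64(248.99569883302385), np.float64(150.0780931088323))
0 (np.float64(232.7766440376403), np.float64(159.70226962261552))
[-3.0271436   2.19689511] [2.80827781 2.1448977 ] [-0.27539998 -2.78783179]
[(220.33333333333334, 166.66666666666666), (251.66666666666669, 148.33333333333334)]
```

```bash
python3 - <<'E'
from h import *
S=load('scene1'); crop(S,215,150,265,210,12,'s1b'); print(world(S,180+333/6-.4,110+377/6-.4,76))
E
```

```text
[ 532.85946855 -143.8894251    76.        ]
```

View pics/s1b.png

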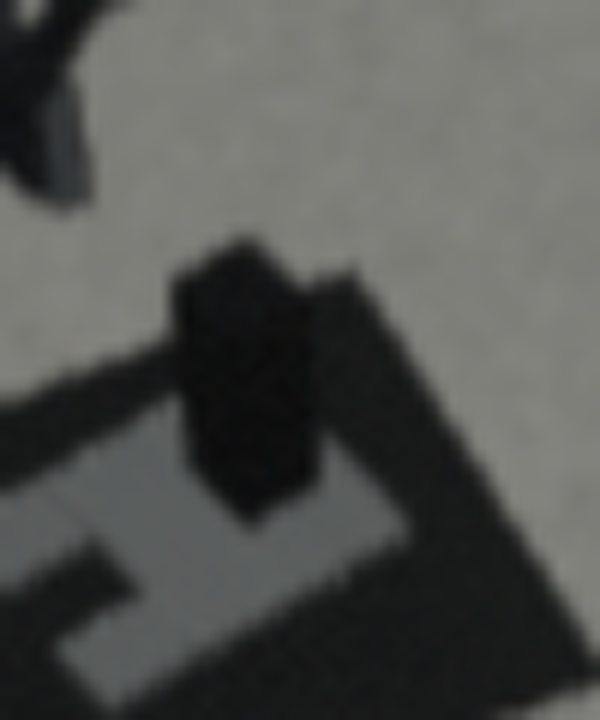

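{"op": "move_arm", "data": {"series": [[[0, 0.001, -0.025, 0, -1], [0.001, 0.001, -0.05, 0, -1], [0.001, 0.001, -0.077, 0, -1], [0.001, 0.001, -0.077, 0, -1], [0.001, 0.001, -0.077, 0, -1]]]}}

```text
t: 1.95
position: [535.2, -146.5, 32.9]
tool_rot: [0.743, 0.669, -0.002, -0.002]
force: [-0.7, -0.6, 0.6]
width: 85.6
```

```bash
python3 - <<'E'
from h import *
S=grab('scene','scene2'); crop(S,180,120,280,220,7,'s2'); s=sensors.state(); print(s['position'],s['force'],s['tool_rot'])
E
```

```text
[ 536.71859607 -146.56552568   34.15123796] [-0.42910938 -0.20357887  1.01339959] [ 7.43350794e-01  6.68900747e-01 -6.44326914e-04 -9.85826775e-04]
```

View pics/s2.png

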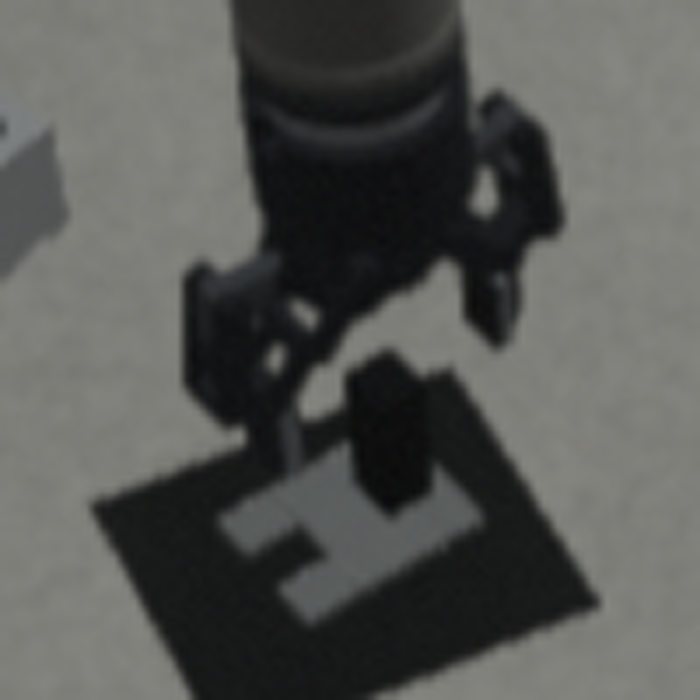

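{"op": "move_arm", "data": {"series": [[[0, 0.002, -0.003, 0, -1], [0, 0.002, -0.003, 0, -0.3], [0, 0.002, -0.003, 0, 0], [0, 0.002, -0.003, 0, 0.3], [0, 0.002, -0.003, 0, 0.3], [0, 0.002, -0.003, 0, 0.3], [0, 0.002, -0.003, 0, 0.3], [0, 0.002, -0.003, 0, 0.3]]], "grip_force": 80}}

```text
t: 2.67
position: [536.7, -144.5, 31.1]
tool_rot: [0.743, 0.669, -0.001, -0.001]
force: [0.5, 0.1, 0.1]
width: 30.4
```

```bash
python3 - <<'E'
from h import *
S=grab('scene','scene3'); crop(S,180,120,280,220,7,'s3'); s=sensors.state(); print(s['position'],s['force'],s['width'])
E
```

```text
[ 536.61592514 -144.54772725   31.06340241] [ 0.64328483 -0.24846509  0.24787606] 30.12038479163717
```

View pics/s3.png

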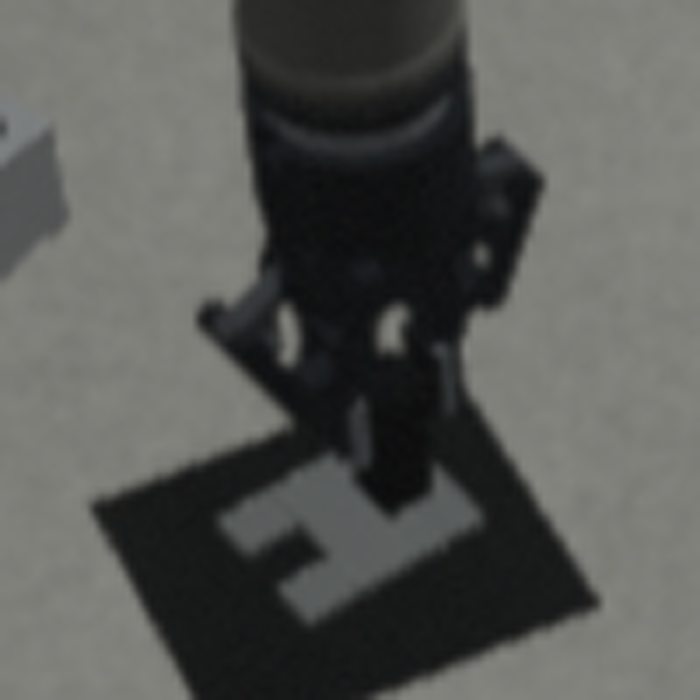

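{"op": "move_arm", "data": {"series": [[[0, 0, 0, 0, 1], [0, 0, 0, 0, 1], [0, 0, 0, 0, 1], [0, 0, 0, 0, 1], [0, 0, 0, 0, 1], [0, 0, 0, 0, 1]]], "grip_force": 90}}

```text
t: 3.22
position: [536.7, -144.7, 31.4]
tool_rot: [0.743, 0.669, -0.001, -0.001]
force: [-0.7, 0.2, 5.1]
width: 22.3
```

```bash
python3 - <<'E'
from h import *
S=grab('scene','scene4'); crop(S,180,120,280,220,7,'s4'); s=sensors.state(); print(s['position'],s['force'],s['width'])
E
```

```text
[ 536.74659892 -144.69594822   31.37884775] [-2.04375485 -0.38235893  5.37480416] 21.998916651373698
```

View pics/s4.png

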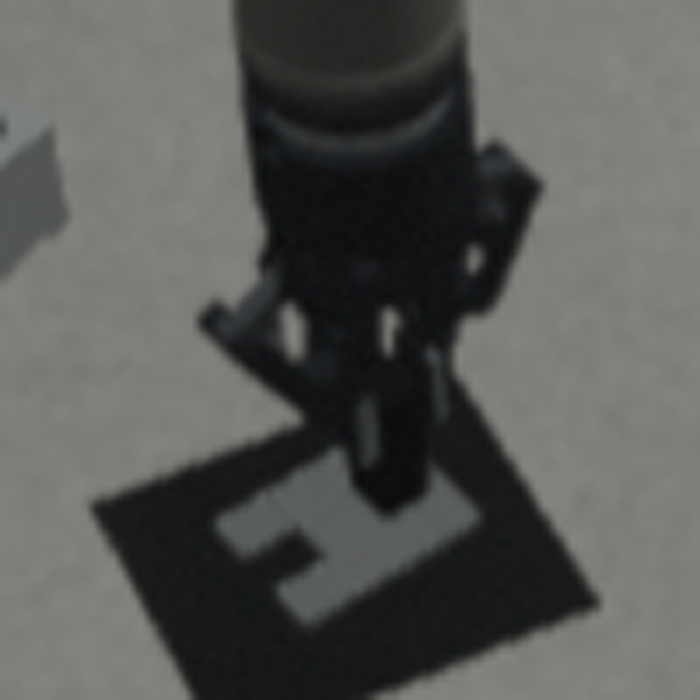

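{"op": "move_arm", "data": {"series": [[[0, 0, 0.015, 0, 1], [0, 0, 0.035, 0, 1], [0, 0, 0.06, 0, 1], [-0.005, 0.01, 0.085, 0, 1], [-0.012, 0.03, 0.1, 0, 1], [-0.02, 0.055, 0.1, 0, 1], [-0.03, 0.085, 0.1, 0, 1], [-0.04, 0.115, 0.1, 0, 1], [-0.047, 0.14, 0.1, -2, 1], [-0.052, 0.155, 0.1, -4, 1]]]}}

```text
t: 4.1
position: [482.8, 14.7, 130.5]
tool_rot: [0.765, 0.644, -0.001, -0.002]
force: [0.4, 0.7, -1.5]
width: 22.6
```

```bash
python3 - <<'E'
from h import *
S=grab('scene','scene5'); s=sensors.state(); print(s)
E
```

```text
{'t': 4.15, 'qpos': array([ 0.34245877,  0.28030438, -0.49689955,  1.79520722,  0.14186902,
        1.10697504, -0.37158704]), 'joint_velocities': array([ 0.02823321,  0.0177802 ,  0.01732002, -0.02822569,  0.01430678,
        0.0048587 ,  0.14586169]), 'effort': array([  4.79409009, -30.95884323,   1.71546757, -22.65410721,
         1.3454764 ,  -0.16861835,  -0.29990455]), 'position': array([481.86986   ,  17.71572215, 130.58593034]), 'tool_rot': array([ 7.64344766e-01,  6.44798292e-01, -3.87768940e-04, -3.47731954e-03]), 'force': array([-1.19749433,  1.75781425, -1.72249686]), 'wrist_torque': array([ 0.3160985 ,  0.1250679 , -0.01744582]), 'width': 22.515158931918105}
```

View pics/scene5.png

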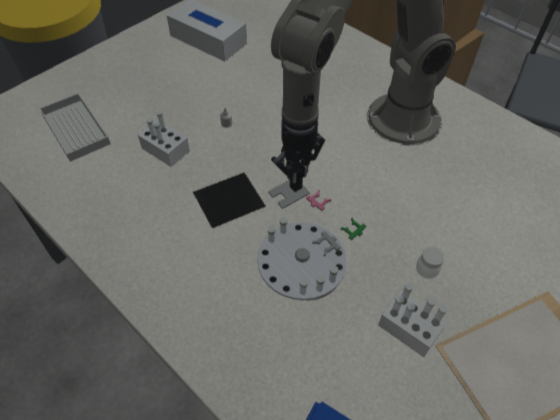

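{"op": "move_arm", "data": {"series": [[[-0.006, 0.02, 0, 0, 1], [-0.013, 0.045, 0, 0, 1], [-0.02, 0.07, 0, 0, 1], [-0.026, 0.095, 0, 0, 1], [-0.032, 0.12, 0, 0, 1], [-0.036, 0.142, 0, 0, 1], [-0.037, 0.154, 0, 0, 1], [-0.037, 0.154, -0.005, 0, 1], [-0.037, 0.154, -0.01, 0, 1], [-0.037, 0.154, -0.01, 0, 1]]]}}

```text
t: 4.98
position: [444.0, 169.2, 118.6]
tool_rot: [0.765, 0.644, -0.003, -0.004]
force: [-0.6, 0.0, -3.0]
width: 22.4
```

```bash
python3 - <<'E'
from h import *
S=grab('scene','scene6'); T=grab('top','top6');s=sensors.state(); print(s['position'],s['tool_rot'],s['force'])
crop(S,260,180,370,280,7,'s6');crop(T,160,125,270,255,5,'t6')
E
```

```text
[444.81066341 169.43744859 119.58995421] [ 0.7652825   0.64368337 -0.0015871  -0.00344764] [-0.0265842  -0.91455871 -0.9757979 ]
```

View pics/s6.png

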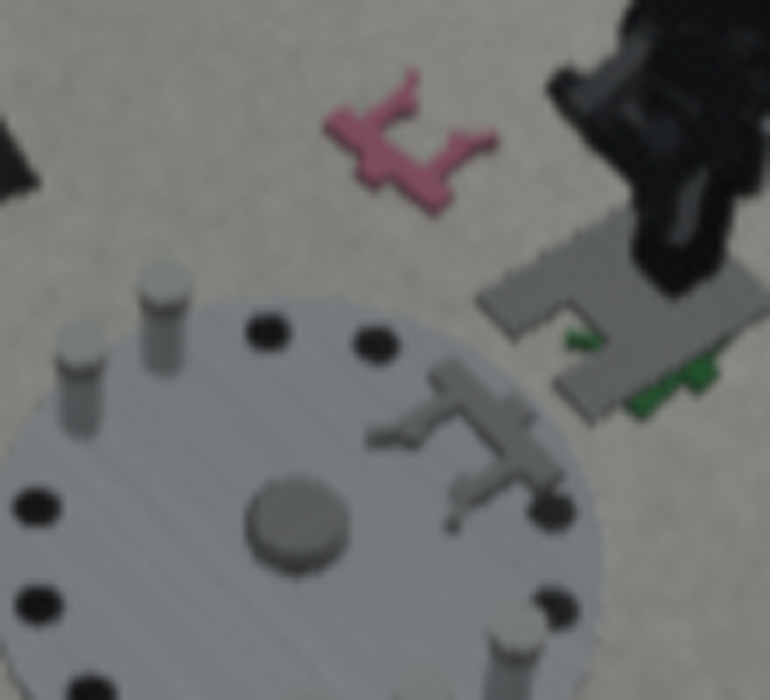

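View pics/t6.png

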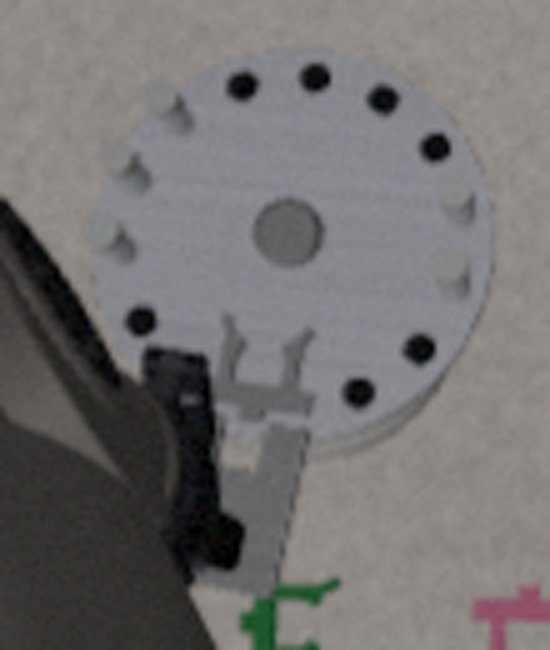

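```bash
python3 - <<'E'
from h import *
S=load('scene6');T=load('top6')
W=lambda im,o,s,L,z:np.array([world(im,o[0]+(u+.5)/s-.5,o[1]+(v+.5)/s-.5,z)[:2] for u,v in L])
z=98.2
F=W(S,(260,180),7,[(478,300),(515,340),(555,382),(593,423)],z);print('S fork front',F.round(1).tolist(),F.mean(0))
C=W(S,(260,180),7,[(457,357),(568,472)],77);print('S bar rear corners',C.round(1).tolist(),C.mean(0))
L=W(S,(260,180),7,[(537,400),(510,410)],77);print('lug',L)
print('tips',W(S,(260,180),7,[(368,437),(452,527)],77),'head',W(S,(260,180),7,[(297,515)],90))
F=W(T,(160,125),5,[(267,425),(308,435)],z);print('T fork R prong',F)
C=W(T,(160,125),5,[(215,402),(313,415),(252,419)],77);print('T bar rear, lug',C)
print('head',W(T,(160,125),5,[(289,233)],90))
E
```

```text
S fork front [[499.8, 131.8], [503.5, 150.8], [507.0, 170.5], [510.5, 189.3]] [505.20342067 160.61844922]
S bar rear corners [[509.5, 133.3], [518.3, 188.3]] [513.91306769 160.79967027]
lug [[504.08628166 163.13797683]
 [513.19772067 159.3857183 ]]
tips [[553.22237062 133.33212806]
 [559.95844229 175.23369577]] head [[597.37701285 142.05141032]]
T fork R prong [[499.92715547 142.74062357]
 [495.08289141 123.29517682]]
T bar rear, lug [[514.68206422 171.82339883]
 [508.11176103 124.28769963]
 [506.29119157 153.69008562]]
head [[595.15782038 135.96614398]]
```

{"op": "move_arm", "data": {"series": [[[-0.0026, 0.0047, 0, -1, 1], [-0.0026, 0.0047, 0, -2, 1], [-0.0026, 0.0047, -0.006, -2, 1], [-0.0026, 0.0047, -0.012, -2, 1], [-0.0026, 0.0047, -0.016, -2, 1], [-0.0026, 0.0047, -0.019, -2, 1], [-0.0026, 0.0047, -0.019, -2, 1], [-0.0026, 0.0047, -0.019, -2, 1], [-0.0026, 0.0047, -0.019, -2, 1]]]}}

```text
t: 5.83
position: [442.3, 174.3, 100.7]
tool_rot: [0.776, 0.63, -0.001, -0.003]
force: [0.5, 0.3, -2.1]
width: 22.5
```

```bash
python3 - <<'E'
from h import *
S=grab('scene','scene7'); T=grab('top','top7');s=sensors.state(); print(s['position'],s['tool_rot'],s['force'],s['wrist_torque'])
crop(S,270,190,370,280,7,'s7');crop(T,160,125,270,255,5,'t7')
E
```

```text
[442.44372401 174.32827594 100.82813038] [ 0.77635272  0.63028829 -0.0012333  -0.0034047 ] [-0.2245672   1.35104858 -2.8737412 ] [ 0.01057721 -0.02133949 -0.02837194]
```

View pics/s7.png

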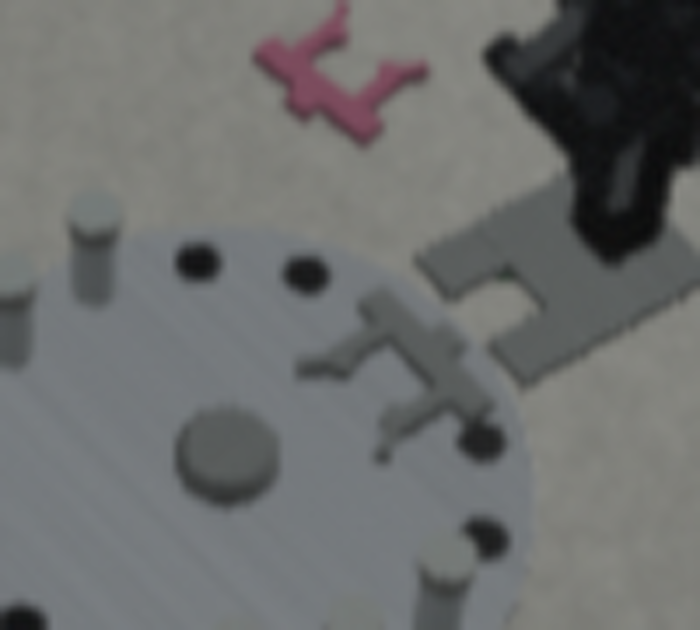

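View pics/t7.png

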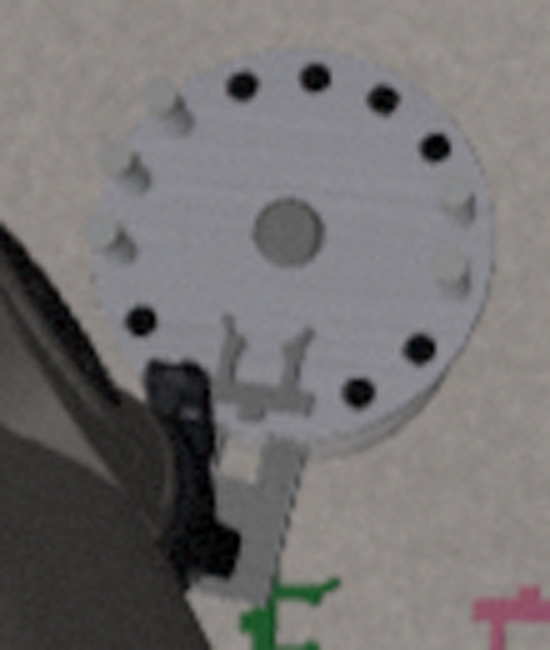

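{"op": "move_arm", "data": {"series": [[[0.002, -0.0004, -0.001, 0, 1], [0.004, -0.0009, -0.001, 0, 1], [0.006, -0.0013, -0.001, 0, 1], [0.008, -0.0018, -0.001, 0, 1], [0.009, -0.002, -0.001, 0, 1], [0.01, -0.0022, -0.001, 0, 1], [0.01, -0.0022, -0.001, 0, 1]]]}}

```text
t: 6.52
position: [452.7, 172.0, 99.8]
tool_rot: [0.776, 0.63, -0.001, -0.003]
force: [-0.2, -0.4, -2.6]
width: 22.3
```

```bash
python3 - <<'E'
from h import *
S=grab('scene','scene8');s=sensors.state(); print(s['position'],s['tool_rot'],s['force'],s['wrist_torque'])
crop(S,270,190,370,280,7,'s8')
E
```

```text
[452.52370682 172.13569726  99.82157829] [ 0.77638355  0.63025014 -0.00122495 -0.00344023] [-0.7615796   0.77702074 -1.46626046] [ 0.00325452  0.03159118 -0.02674127]
```

View pics/s8.png

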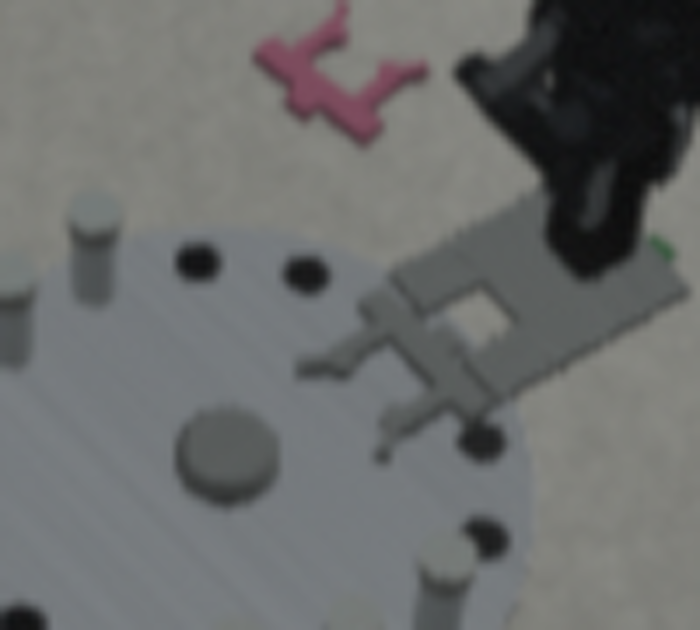

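{"op": "move_arm", "data": {"series": [[[0.002, -0.0004, -0.0005, 0, 1], [0.005, -0.0011, -0.0005, 0, 1], [0.008, -0.0018, -0.0005, 0, 1], [0.011, -0.0024, -0.0005, 0, 1], [0.014, -0.0031, -0.0005, 0, 1], [0.017, -0.0038, -0.0005, 0, 1], [0.02, -0.0044, -0.0005, 0, 1], [0.023, -0.0051, -0.0005, 0, 1], [0.025, -0.0055, -0.0005, 0, 1], [0.026, -0.0058, -0.0005, 0, 1]]]}}

```text
t: 7.4
position: [478.9, 166.2, 99.3]
tool_rot: [0.777, 0.63, -0.001, -0.003]
force: [0.0, 0.2, -1.6]
width: 22.3
```

```bash
python3 - <<'E'
from h import *
S=grab('scene','scene9');T=grab('top','top9');s=sensors.state(); print(s['position'],s['tool_rot'],s['force'],s['wrist_torque'])
crop(S,270,190,370,280,7,'s9');crop(T,160,125,270,255,5,'t9')
E
```

```text
[478.84606147 166.23294292  99.33088558] [ 0.77650138  0.63010539 -0.00110913 -0.00340149] [ 0.76206016 -0.51441756 -1.74935274] [ 0.04145554 -0.01069411 -0.02147   ]
```

View pics/s9.png

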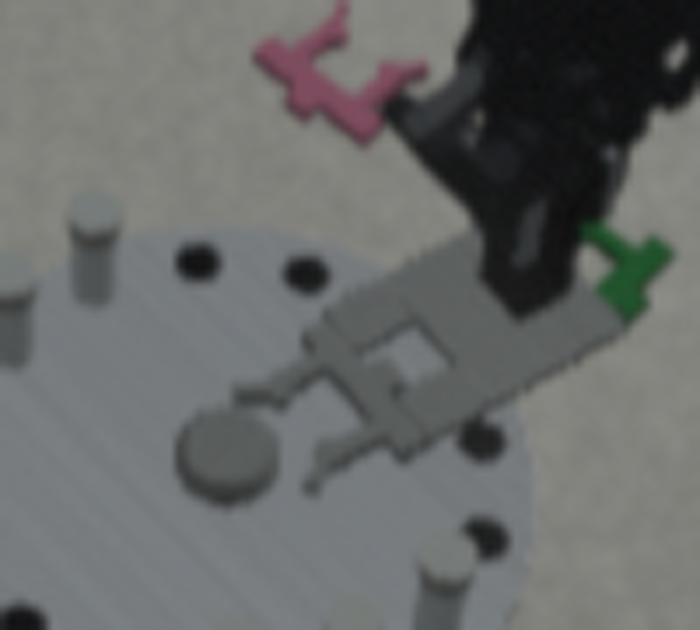

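View pics/t9.png

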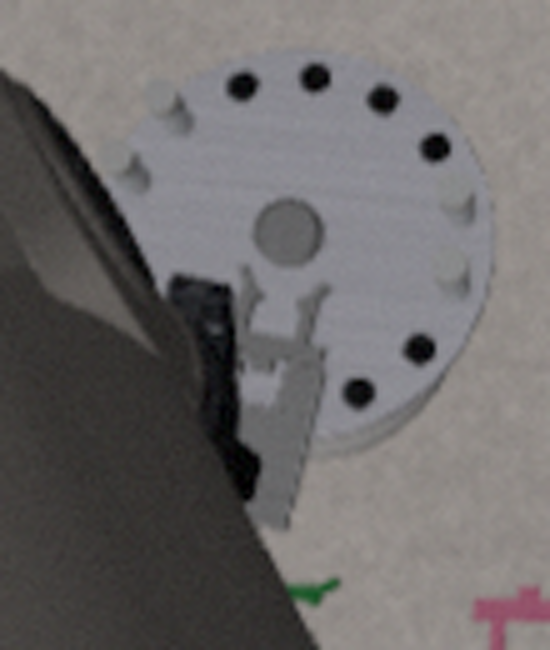

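{"op": "move_arm", "data": {"series": [[[0.002, -0.0004, 0, 0, 1], [0.004, -0.0009, 0, 0, 1], [0.006, -0.0013, 0, 0, 1], [0.008, -0.0018, 0, 0, 1], [0.01, -0.0022, 0, 0, 1], [0.012, -0.0026, 0, 0, 1], [0.014, -0.0031, 0, 0, 1], [0.016, -0.0035, 0, 0, 1]]]}}

```text
t: 8.17
position: [495.0, 162.7, 99.3]
tool_rot: [0.776, 0.63, -0.001, -0.003]
force: [-0.6, -0.2, -2.0]
width: 21.9
```

```bash
python3 - <<'E'
from h import *
S=grab('scene','scene10');s=sensors.state(); print(s['position'],s['tool_rot'],s['force'],s['wrist_torque'])
crop(S,270,190,370,280,7,'s10')
E
```

```text
[495.59320539 162.52398069  99.32896835] [ 0.77661466  0.62996703 -0.00085032 -0.00323799] [ 0.52171168  0.41057584 -1.23220343] [ 0.01279171 -0.03245735 -0.01159189]
```

View pics/s10.png

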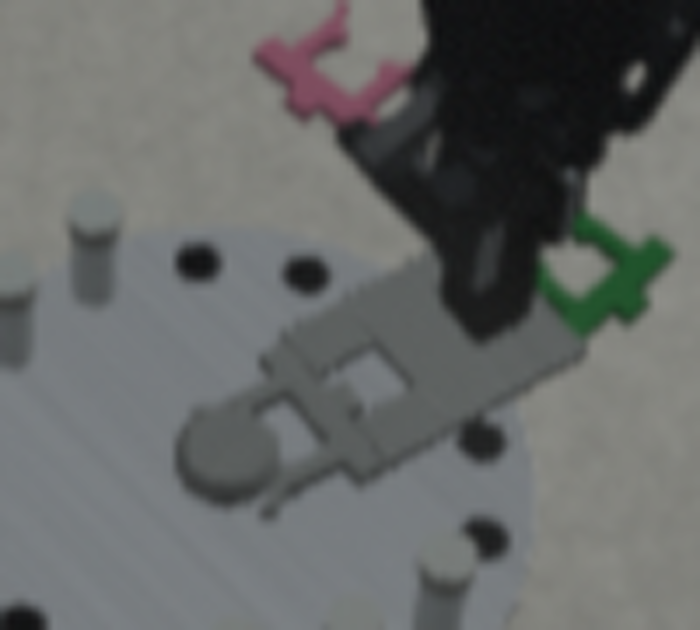

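{"op": "move_arm", "data": {"series": [[[0.0015, -0.0003, 0, 0, 1], [0.003, -0.0006, 0, 0, 1], [0.0045, -0.0009, 0, 0, 1], [0.006, -0.0012, 0, 0, 1], [0.0075, -0.0014, 0, 0, 1], [0.009, -0.0016, 0, 0, 1], [0.0105, -0.0018, 0, 0, 1], [0.012, -0.002, 0, 0, 1]]]}}

```text
t: 8.88
position: [507.6, 160.7, 99.3]
tool_rot: [0.777, 0.63, -0.001, -0.003]
force: [-1.6, 0.2, -2.1]
width: 22.2
```

```bash
python3 - <<'E'
from h import *
S=grab('scene','scene11');s=sensors.state(); print(s['position'],s['tool_rot'],s['force'],s['wrist_torque'])
crop(S,270,190,370,280,7,'s11')
E
```

```text
[508.03747878 160.53523757  99.28558057] [ 7.76638950e-01  6.29937445e-01 -6.55061311e-04 -3.21380402e-03] [-0.94308885 -0.41011971 -2.6988703 ] [0.18422893 0.2230252  0.02748046]
```

View pics/s11.png

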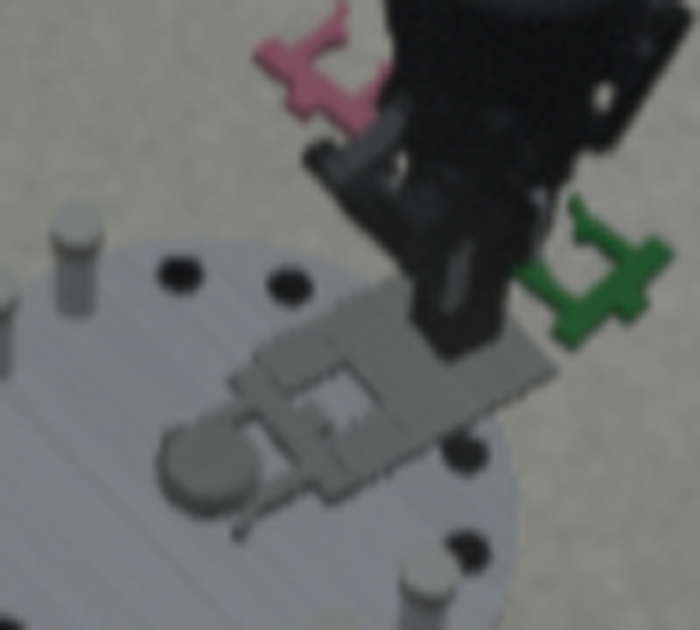

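{"op": "move_arm", "data": {"series": [[[0.001, -0.0001, 0, 0, 1], [0.002, -0.0002, 0, 0, 1], [0.003, -0.0003, 0, 0, 1], [0.004, -0.0004, 0, 0, 1], [0.005, -0.0005, 0, 0, 1], [0.006, -0.0006, 0, 0, 1], [0.007, -0.0007, 0, 0, 1], [0.008, -0.0008, 0, 0, 1]]]}}

```text
t: 9.6
position: [514.8, 160.5, 99.3]
tool_rot: [0.776, 0.63, -0.001, -0.004]
force: [-4.7, 2.1, 0.3]
width: 22.5
```

{"op": "move_arm", "data": {"series": [[[0.001, -0.0001, 0, 0, 1], [0.002, -0.0002, 0, 0, 1], [0.003, -0.0003, 0, 0, 1], [0.004, -0.0004, 0, 0, 1], [0.005, -0.0005, 0, 0, 1], [0.006, -0.0006, 0, 0, 1]]]}}

```text
t: 10.1
position: [517.3, 160.5, 98.8]
tool_rot: [0.776, 0.63, -0.004, -0.006]
force: [-8.5, 2.0, 2.8]
width: 22.3
```

```bash
python3 - <<'E'
from h import *
S=grab('scene','scene12');s=sensors.state(); print(s['position'],s['tool_rot'],s['force'],s['wrist_torque'])
crop(S,270,190,370,280,7,'s12')
E
```

```text
[517.48902221 160.45451234  98.75198175] [ 0.776158    0.63049484 -0.00421256 -0.00610499] [-7.31572899  1.03473945  2.94260021] [ 0.34119456  1.95987641 -0.07249787]
```

View pics/s12.png

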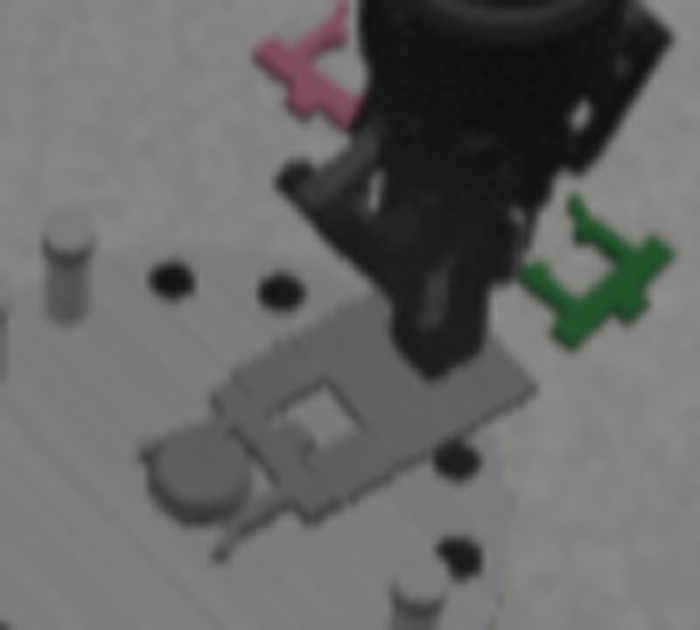

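{"op": "move_arm", "data": {"series": [[[0.002, -0.0003, 0.0005, 0, 1], [0.003, -0.0004, 0.0005, 0, 1], [0.0035, -0.0005, 0.0005, 0, 1], [0.004, -0.0006, 0.0005, 0, 1], [0.0045, -0.0007, 0.0005, 0, 1], [0.0045, -0.0007, 0.0005, 0, 1]]]}}

```text
t: 10.65
position: [518.2, 160.4, 98.7]
tool_rot: [0.776, 0.631, -0.007, -0.008]
force: [-9.1, 2.0, 2.0]
width: 22.0
```

```bash
python3 - <<'E'
from h import *
s=sensors.state(); print(s['position'],s['tool_rot'],s['force'],s['wrist_torque'])
S=load('scene12'); a=lambda u,v,z:world(S,270+(u+.5)/7-.5,190+(v+.5)/7-.5,z).round(1)
print('head',a(200,463,90),'barends rear',a(235,378,77),a(320,520,77), 'tips',a(145,455,77),a(217,560,77))
E
```

```text
[518.21514905 160.35909159  98.73615466] [ 0.77587282  0.63079349 -0.00729977 -0.00822527] [-9.13233134  1.97195064  1.96446273] [ 0.33528629  2.08457796 -0.05166733]
head [608.2 140.5  90. ] barends rear [570.6 121.6  77. ] [591.  176.6  77. ] tips [612.  120.8  77. ] [624.2 163.2  77. ]
```

{"op": "move_arm", "data": {"series": [[[0.002, -0.0005, 0.001, 0, 1], [0.004, -0.0009, 0.001, 0, 1], [0.0045, -0.001, 0.001, 0, 1], [0.005, -0.0011, 0.001, 0, 1], [0.0055, -0.0012, 0.001, 0, 1], [0.0055, -0.0012, 0.001, 0, 1]]]}}

```text
t: 11.15
position: [522.1, 159.2, 99.0]
tool_rot: [0.776, 0.631, -0.009, -0.009]
force: [-3.5, 0.3, -1.9]
width: 22.3
```

```bash
python3 - <<'E'
from h import *
S=grab('scene','scene13');s=sensors.state(); print(s['position'],s['tool_rot'],s['force'],s['wrist_torque'])
crop(S,270,190,370,280,7,'s13')
E
```

```text
[522.56694812 159.04780667  99.06172373] [ 0.77581402  0.63084307 -0.00844125 -0.0088533 ] [-4.20404998  0.81773259 -2.5038347 ] [0.2917266  0.95009014 0.03565065]
```

View pics/s13.png

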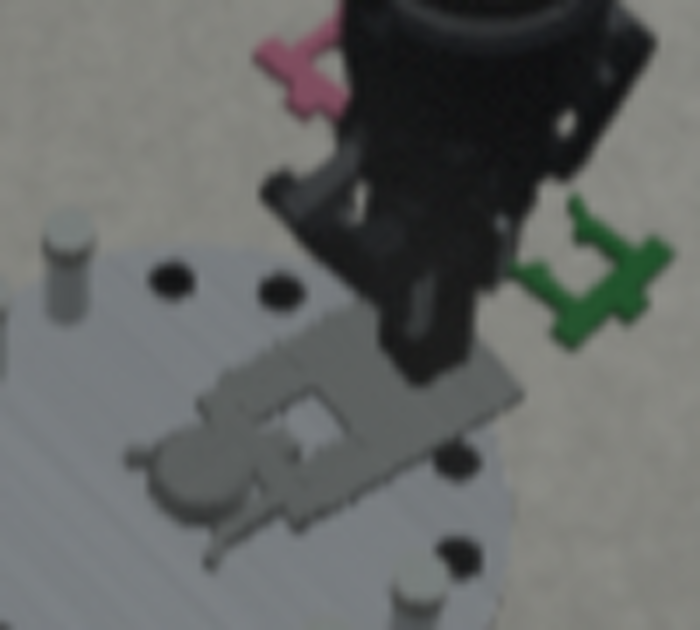

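{"op": "move_arm", "data": {"series": [[[0.001, -0.0002, 0, 0, 1], [0.002, -0.0004, 0, 0, 1], [0.003, -0.0006, 0, 0, 1], [0.0035, -0.0007, 0, 0, 1], [0.004, -0.0008, 0, 0, 1], [0.004, -0.0008, 0, 0, 1]]]}}

```text
t: 11.7
position: [528.2, 157.5, 99.4]
tool_rot: [0.776, 0.63, -0.008, -0.008]
force: [-0.7, -0.2, -2.2]
width: 22.0
```

{"op": "move_arm", "data": {"series": [[[0.001, -0.0002, 0, 0, 1], [0.002, -0.0004, 0, 0, 1], [0.0025, -0.0005, 0, 0, 1], [0.003, -0.0006, 0, 0, 1], [0.003, -0.0006, 0, 0, 1]]]}}

```text
t: 12.12
position: [529.1, 157.5, 99.1]
tool_rot: [0.776, 0.631, -0.009, -0.009]
force: [-5.3, -0.2, 1.4]
width: 22.1
```

```bash
python3 - <<'E'
from h import *
S=grab('scene','scene14');T=grab('top','top14');s=sensors.state(); print(s['position'],s['tool_rot'],s['force'],s['wrist_torque'])
crop(S,270,190,370,280,7,'s14');crop(T,160,115,270,245,5,'t14')
E
```

```text
[529.04978825 157.48033461  99.12966887] [ 0.77591961  0.63069983 -0.0090983  -0.00914911] [-4.52845285  1.69054982  0.69657088] [ 0.12671437  1.31386671 -0.07064926]
```

View pics/s14.png

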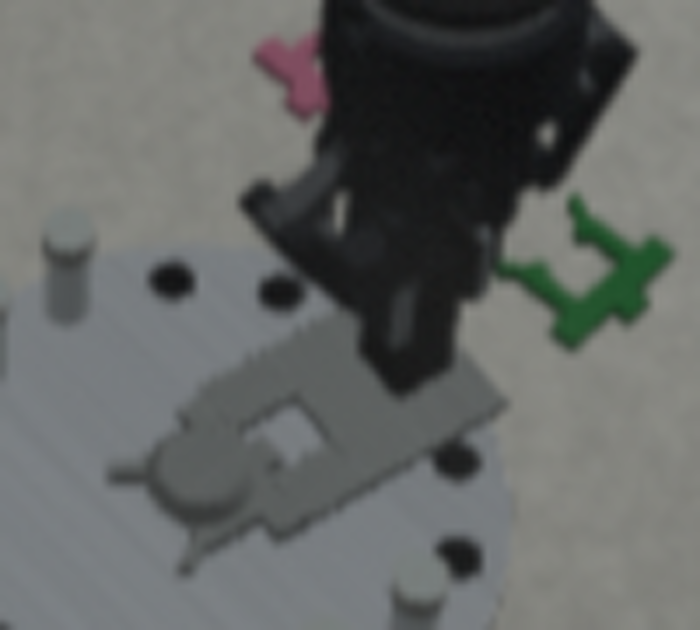

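View pics/t14.png

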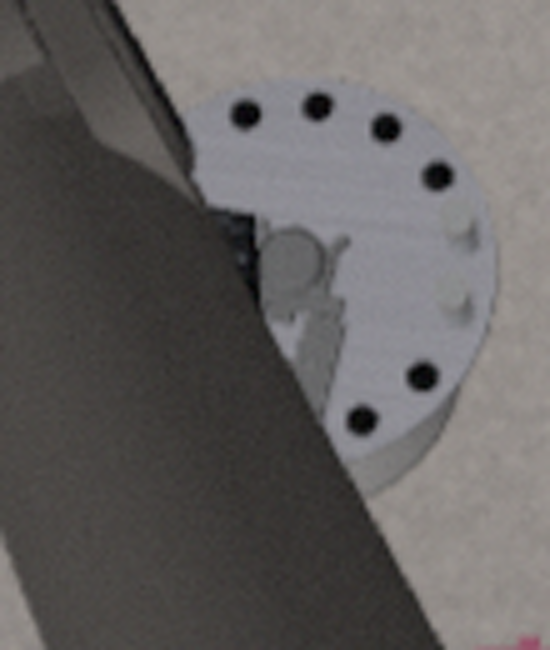

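{"op": "move_arm", "data": {"series": [[[0.001, -0.0002, 0.0005, 0, 1], [0.002, -0.0004, 0.0005, 0, 1], [0.003, -0.0006, 0.0005, 0, 1], [0.0035, -0.0007, 0.0005, 0, 1], [0.004, -0.0008, 0.0005, 0, 1], [0.0045, -0.0009, 0.0005, 0, 1], [0.0045, -0.0009, 0.0005, 0, 1]]]}}

```text
t: 12.8
position: [529.4, 157.5, 99.4]
tool_rot: [0.775, 0.631, -0.012, -0.012]
force: [-10.0, 1.2, 4.4]
width: 22.2
```

```bash
python3 - <<'E'
from h import *
s=sensors.state(); print(s['position'],s['tool_rot'],s['force'],s['wrist_torque'])
E
```

```text
[529.37696415 157.49073889  99.3893708 ] [ 0.77548137  0.63114212 -0.01242232 -0.01157413] [-10.04574977   1.16816465   4.42368716] [ 0.16236757  2.28008887 -0.1194419 ]
```

{"op": "move_arm", "data": {"series": [[[-0.002, 0.0004, 0.0003, 0, 1], [-0.004, 0.0009, 0.001, 0, 1], [-0.008, 0.0018, 0.002, 0, 1], [-0.014, 0.0031, 0.003, 0, 1], [-0.022, 0.0048, 0.004, 0, 1], [-0.03, 0.0066, 0.006, 0, 1], [-0.038, 0.0084, 0.01, 0, 1], [-0.045, 0.01, 0.02, 0, 1], [-0.045, 0.01, 0.03, 0, 1], [-0.045, 0.01, 0.03, 0, 1]]]}}

```text
t: 13.63
position: [486.1, 168.7, 132.5]
tool_rot: [0.775, 0.632, -0.01, -0.01]
force: [1.5, 0.0, -2.3]
width: 22.5
```

```bash
python3 - <<'E'
from h import *
S=grab('scene','scene15');T=grab('top','top15');s=sensors.state(); print(s['position'],s['tool_rot'],s['force'],s['wrist_torque'])
crop(S,250,190,350,280,7,'s15');crop(T,170,115,270,215,7,'t15')
E
```

```text
[485.69647153 167.57960845 130.60008269] [ 0.77562835  0.63100296 -0.01099367 -0.01072647] [ 0.35440009 -0.26644344 -2.49072733] [ 0.01406992 -0.02998907  0.0268225 ]
```

View pics/s15.png

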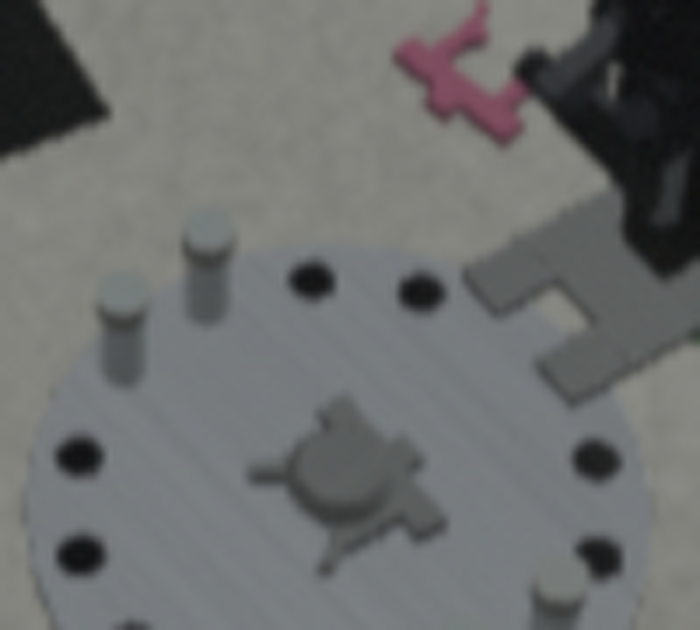

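View pics/t15.png

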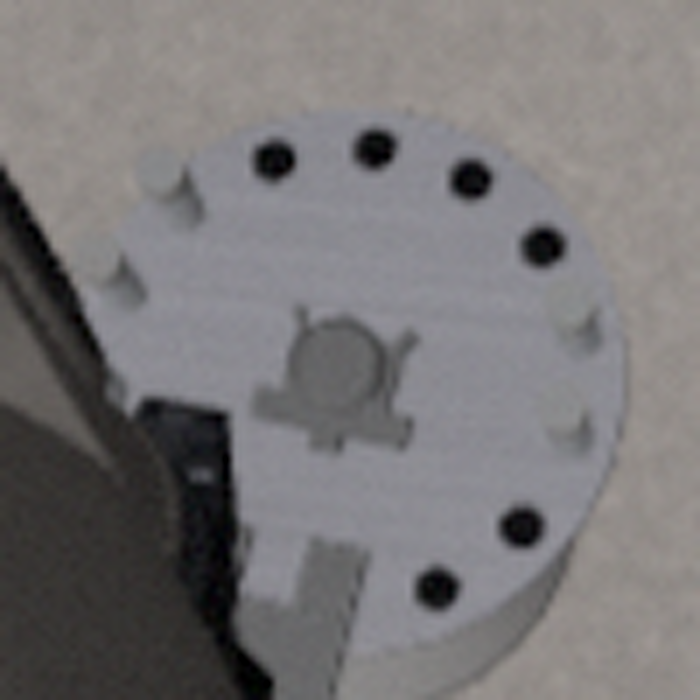

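```bash
python3 - <<'E'
from h import *
for tag,o,(hu,hv) in(('scene15',(250,190),(340,471)),('top15',(170,115),(337,362))):
    im=load(tag); s=7
    # head top centre from circle
    c=world(im,o[0]+(hu+.5)/s-.5,o[1]+(hv+.5)/s-.5,90); 
    print(tag,c)
    big=cv2.resize(im['pixels'][o[1]:o[1]+90,o[0]:o[0]+100,::-1],None,fx=s,fy=s,interpolation=cv2.INTER_CUBIC)
    h=np.radians(-13.0)
    def dr(pts,z,col):
        q=[]
        for x,y in pts:
            X=[c[0]+x*np.cos(h)-y*np.sin(h),c[1]+x*np.sin(h)+y*np.cos(h),z]
            u,v=proj(im,X); q.append(((u-o[0]+.5)*s-.5,(v-o[1]+.5)*s-.5))
        cv2.polylines(big,[np.array(q,np.int32)],False,col,1)
    t=np.linspace(0,2*np.pi,40); dr(np.c_[17*np.cos(t),17*np.sin(t)],90,(0,0,255))
    dr([(-12,-28),(-22,-28),(-22,-5.5),(-29,-5.5),(-29,5.5),(-22,5.5),(-22,28),(-12,28)],77,(0,255,255))
    dr([(21,-24),(21,24)],77,(0,255,0))
    cv2.imwrite(f'pics/ov_{tag}.png',big)
E
```

```text
scene15 [610.30097926 142.46846313  90.        ]
top15 [607.4251412  135.50231356  90.        ]
```

View pics/ov_scene15.png

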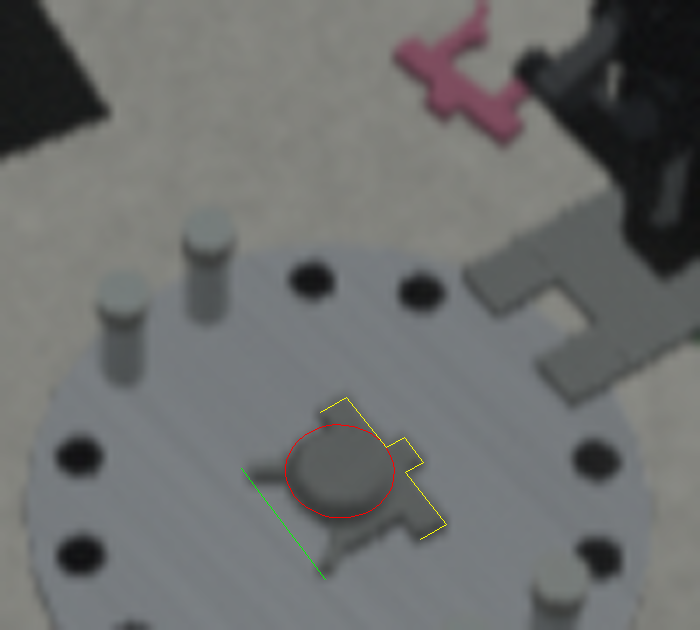

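View pics/ov_top15.png

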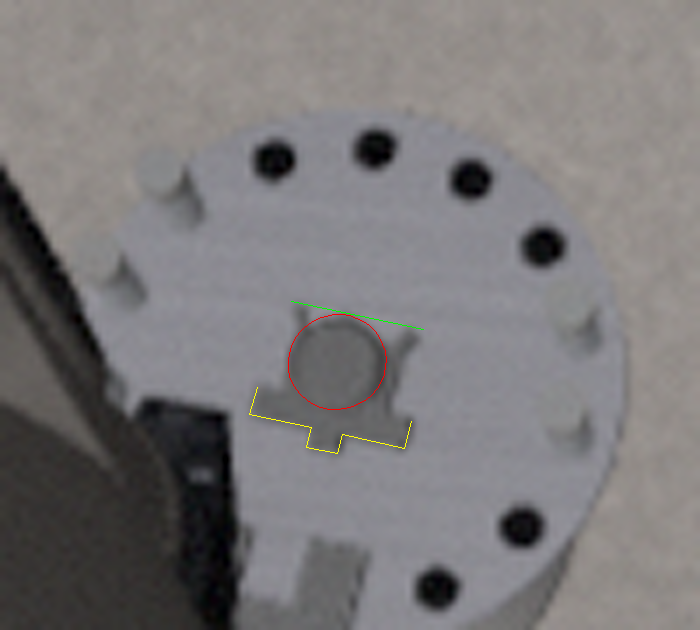

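{"op": "move_arm", "data": {"series": [[[-0.005, 0, 0.015, 0, 1], [-0.01, -0.005, 0.03, 0, 1], [-0.01, -0.025, 0.035, 0, 1], [-0.01, -0.05, 0.035, 0, 1], [-0.01, -0.08, 0.035, 1, 1], [-0.008, -0.11, 0.035, 2, 1], [-0.005, -0.14, 0.035, 3, 1], [0, -0.17, 0.035, 4, 1], [0.005, -0.195, 0.035, 5, 1], [0.01, -0.21, 0.035, 6, 1]]]}}

```text
t: 14.57
position: [495.7, -47.6, 165.1]
tool_rot: [0.743, 0.669, -0.013, -0.009]
force: [-0.3, 0.0, -1.2]
width: 22.4
```

```bash
python3 - <<'E'
from h import *
s=sensors.state(); print(s['position'],s['tool_rot'],s['force'])
E
```

```text
[495.68670924 -47.60178006 165.12610281] [ 0.74324058  0.66883695 -0.01270337 -0.00944473] [-0.2636803   0.03389209 -1.17482231]
```

{"op": "move_arm", "data": {"series": [[[0.01, -0.02, 0, 0, 1], [0.023, -0.045, 0, 0, 1], [0.036, -0.07, -0.01, 0, 1], [0.045, -0.088, -0.03, 0, 1], [0.049, -0.096, -0.06, 0, 1], [0.049, -0.096, -0.09, 0, 1], [0.049, -0.096, -0.11, 0, 1], [0.049, -0.096, -0.12, 0, 1], [0.049, -0.096, -0.12, 0, 1], [0.049, -0.096, -0.12, 0, 1]]]}}

```text
t: 15.4
position: [545.0, -143.6, 45.2]
tool_rot: [0.743, 0.669, -0.013, -0.009]
force: [0.1, 0.2, -0.5]
width: 22.3
```

```bash
python3 - <<'E'
from h import *
S=grab('scene','scene16');s=sensors.state(); print(s['position'],s['tool_rot'],s['force'])
crop(S,180,120,280,220,7,'s16')
E
```

```text
[ 546.06442033 -143.66672948   46.36558482] [ 0.7431696   0.66894454 -0.01190139 -0.0083971 ] [ 1.38077455  0.34590527 -1.58338991]
```

View pics/s16.png

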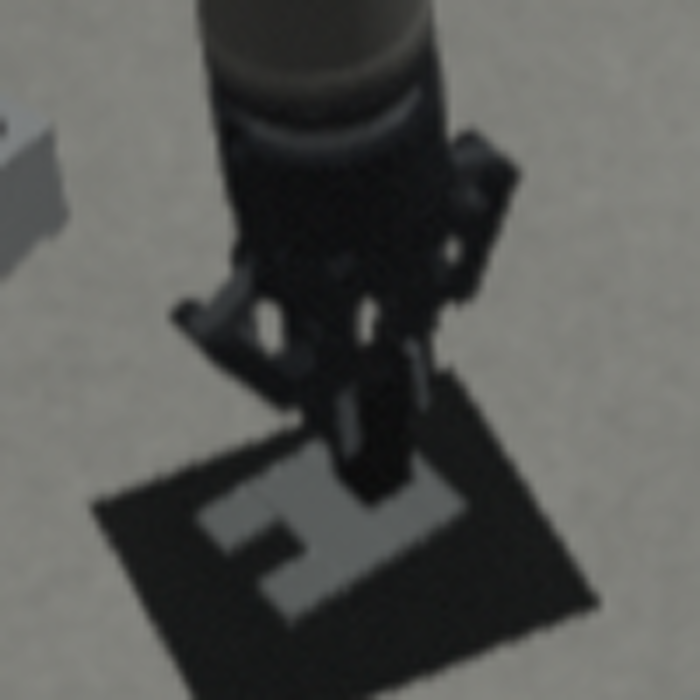

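{"op": "move_arm", "data": {"series": [[[0, 0, -0.003, 0, 1], [0, 0, -0.006, 0, 1], [0, 0, -0.009, 0, 1], [0, 0, -0.011, 0, 1], [0, 0, -0.0125, 0, 1], [0, 0, -0.0135, 0, 1], [0, 0, -0.0145, 0, 1], [0, 0, -0.0145, 0, 1]]]}}

```text
t: 16.12
position: [545.8, -143.8, 32.9]
tool_rot: [0.743, 0.669, -0.012, -0.008]
force: [-3.1, -0.8, 4.1]
width: 22.0
```

```bash
python3 - <<'E'
from h import *
s=sensors.state(); print(s['position'],s['tool_rot'],s['force'],s['wrist_torque'])
E
```

```text
[ 545.80526128 -143.82586751   32.85978005] [ 0.74319954  0.66890479 -0.01226364 -0.00839176] [-3.0808448  -0.76825048  4.10884607] [0.04029328 0.46946803 0.01269283]
```

{"op": "move_arm", "data": {"series": [[[0, 0, -0.0005, 0, 0.4], [0, 0, -0.0005, 0, 0.3], [0, 0, -0.0005, 0, 0.2], [0, 0, -0.0005, 0, 0], [0, 0, -0.0005, 0, -0.4], [0, 0, -0.0005, 0, -0.8], [0, 0, -0.0005, 0, -0.8], [0, 0, -0.0005, 0, -0.8], [0, 0, -0.0005, 0, -0.8]]]}}

```text
t: 16.87
position: [545.8, -143.8, 32.3]
tool_rot: [0.743, 0.669, -0.012, -0.008]
force: [-0.6, -0.4, -0.0]
width: 76.7
```

```bash
python3 - <<'E'
from h import *
S=grab('scene','scene17');s=sensors.state(); print(s['position'],s['tool_rot'],s['force'],s['width'])
crop(S,180,120,280,220,7,'s17')
E
```

```text
[ 545.79801449 -143.79333977   32.31445179] [ 0.74318753  0.66891766 -0.01226448 -0.00842842] [ 0.27024342 -0.426708   -0.54482944] 76.80154540341769
```

View pics/s17.png

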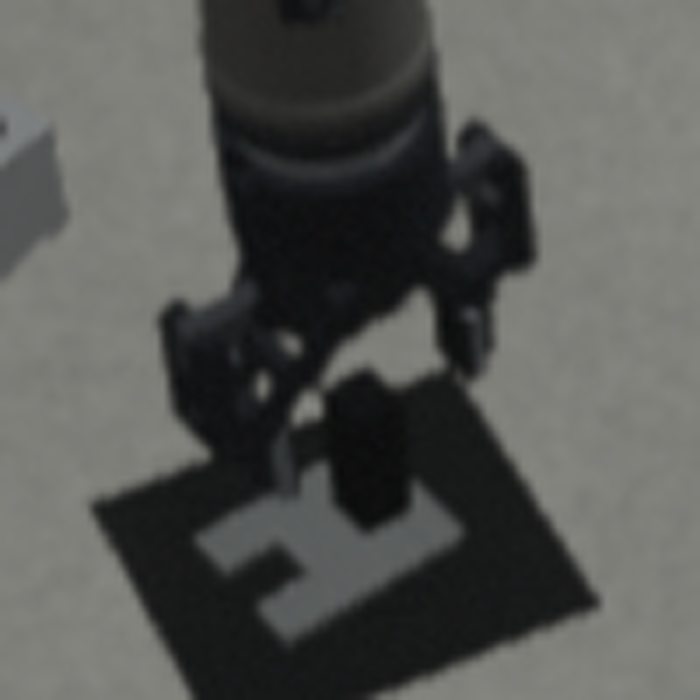

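{"op": "move_arm", "data": {"series": [[[0, 0, 0.01, 0, -1], [0, 0, 0.03, 0, -1], [0, 0, 0.06, 0, -1], [0, 0, 0.09, 0, -1], [0, 0, 0.12, 0, -1], [-0.02, -0.02, 0.14, 0, -1], [-0.05, -0.04, 0.14, 0, -1], [-0.08, -0.06, 0.14, 0, -1], [-0.11, -0.08, 0.14, 0, -1], [-0.12, -0.08, 0.14, 0, -1]]]}}

```text
t: 17.75
position: [420.5, -229.8, 173.0]
tool_rot: [0.746, 0.665, -0.015, -0.008]
force: [-1.1, -1.1, 0.5]
width: 84.9
```

```bash
python3 - <<'E'
from h import *
S=grab('scene','scene18');T=grab('top','top18');s=sensors.state(); print(s['t'],s['position'],s['force'])
crop(S,180,150,370,300,4,'s18');crop(T,165,115,275,225,7,'t18')
f=lambda im,o,sc,L,z:np.array([world(im,o[0]+(u+.5)/sc-.5,o[1]+(v+.5)/sc-.5,z)[:2] for u,v in L])
E
```

```text
17.85 [ 423.45718945 -225.53193894  173.15090517] [ 0.25143747 -0.00111234  0.56493675]
```

View pics/s18.png

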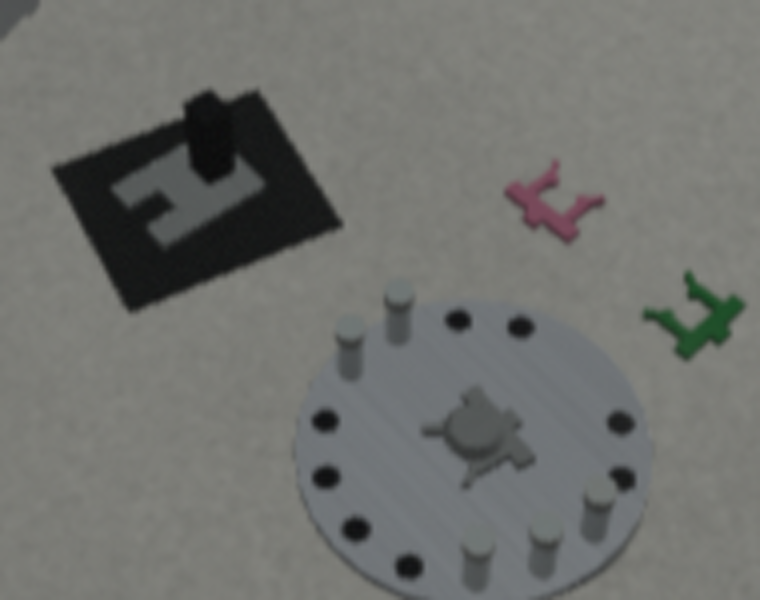

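View pics/t18.png

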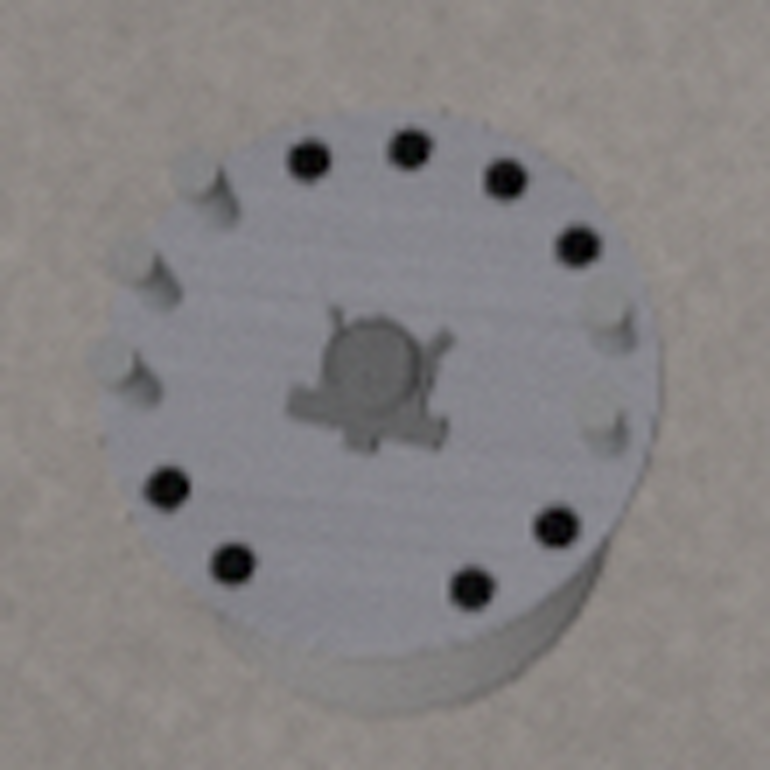

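View pics/top18.png

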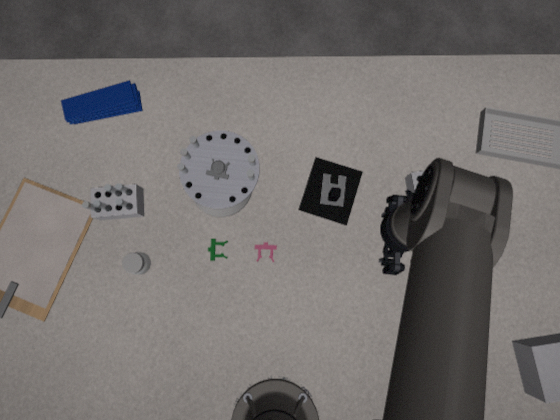

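```bash
python3 - <<'E'
from h import *
from scipy.optimize import least_squares
from scipy.ndimage import map_coordinates
for tag,c0 in(('top18',(607.4,135.5)),('scene18',(610.3,142.5)),('top0',(595.3,136.2))):
    im=load(tag); g=cv2.cvtColor(im['pixels'],cv2.COLOR_RGB2GRAY).astype(float)
    S=4;xs=np.arange(-105,105,.5)
    X,Y=np.meshgrid(xs+c0[0],xs+c0[1],indexing='ij')
    def ortho(X,Y,z):
        P=np.stack([X,Y,np.full_like(X,z)],-1)@im['R'].T+im['t']
        return map_coordinates(g,[P[...,1]/P[...,2]*im['fy']+im['cy'],P[...,0]/P[...,2]*im['fx']+im['cx']],order=1)
    o=ortho(X,Y,70)
    m=((o<45)&(np.hypot(X-c0[0],Y-c0[1])<98)).astype(np.uint8)
    n,l,st,ce=cv2.connectedComponentsWithStats(m)
    pts=[]
    for i in range(1,n):
        if 150<st[i,4]<700:
            k=l==i; w=60-o[k]; pts.append([(X[k]*w).sum()/w.sum(),(Y[k]*w).sum()/w.sum()])
    pts=np.array(pts)
    r=least_squares(lambda p:np.hypot(pts[:,0]-p[0],pts[:,1]-p[1])-84,c0,loss='soft_l1'); c=r.x
    print(tag,len(pts),c.round(2),r.fun.round(1))
    # bar rear edges
    for hd in(-11,-12,-13,-14,-15):
        h=np.radians(hd); a=np.arange(-40,-5,.25)
        A,B=np.meshgrid(a,np.r_[-25:-9:1,9:25:1],indexing='ij')
        q=ortho(c[0]+A*np.cos(h)-B*np.sin(h),c[1]+A*np.sin(h)+B*np.cos(h),77 if 'top' in tag else 77)
        res=[]
        for sl in(slice(0,16),slice(16,32)):
            p=np.convolve(q[:,sl].mean(1),np.ones(5)/5,'same'); d=np.gradient(p)[6:-6]; k=d.argmin()+6; res.append(a[k])
        print(hd,res)
E
```

```text
top18 8 [608.15 135.73] [ 0.1  0.   0.  -0.2 -0.1 -0.1  0.1  0. ]
-11 [np.float64(-24.25), np.float64(-23.0)]
-12 [np.float64(-24.0), np.float64(-23.25)]
-13 [np.float64(-23.5), np.float64(-23.75)]
-14 [np.float64(-23.25), np.float64(-24.0)]
-15 [np.float64(-23.0), np.float64(-24.25)]
scene18 8 [608.54 141.07] [ 0.  -0.4  0.1  0.6  0.1  0.2 -0.1 -0.2]
-11 [np.float64(-22.25), np.float64(-21.25)]
-12 [np.float64(-22.0), np.float64(-21.5)]
-13 [np.float64(-21.75), np.float64(-21.75)]
-14 [np.float64(-21.5), np.float64(-22.0)]
-15 [np.float64(-21.0), np.float64(-22.5)]
top0 8 [596.91 137.08] [-0.2  0.4  0.2  0.   0.2  0.   0.1  0. ]
-11 [np.float64(-9.5), np.float64(-12.5)]
-12 [np.float64(-9.5), np.float64(-8.75)]
-13 [np.float64(-9.25), np.float64(-9.0)]
-14 [np.float64(-9.0), np.float64(-9.25)]
-15 [np.float64(-8.75), np.float64(-9.5)]
```

```bash
python3 - <<'E'
from h import *
print(robot.close_job(), sensors.state()['t'])
E
```

```text
the job is handed in; nothing more can be done
the job is handed in; nothing more can be done
```

I pushed the clip home in the spindle groove with the fork tool, stood the fork back upright on its mat, let go and moved the gripper clear. The job went in at about 18 s of simulated time; it reports no verdict.

- **Clip home:** I fitted the disc centre to its holes and measured to the rear face of the clip's bar. The scene camera gave 21.75 mm, against 22 mm when home. The top camera gave about 23.6 mm. It also sees the lower edge of the bar, which accounts for about 1.8 mm and brings it to about 21.8 mm. The arm's own position at the last push gave about 22.2 mm.
- **One check that disagreed:** in the overlay pictures the jaw tips looked about 1 to 2 mm short of the model, while the rear of the bar matched. I put this down to how the tips are shaped.
- **Forces:** the highest push I read was about 10 N. During that last push the clip moved only about 0.3 mm, so the bar was bearing on the neck. The fork pressed on the disc with about 6.5 N at most. I could only read forces at the end of each move, so brief peaks in between were not seen.
- **Fork:** in the last pictures it stands upright well inside the mat. By the arm's position its foot is about 2 to 5 mm from the mat's centre.
- **Bystanders:** I planned each path to stay clear of them, and the jar and the left-hand rack look unmoved. In the last top view the arm hid the dropper and most of the right-hand rack, so I did not check those two at the end.

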